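Hang the bar-code scanner in its ring holder

TASK

Take the cordless bar-code scanner out of the desk caddy and put it away in its ring holder: lower it (do not let it fall) grip first down through the ring, nose pointing away from the column, and press it gently past the spring catch until its shoulder sits fully home on the ring. The ring is not exactly where it should be, so feel for it rather than forcing it, let go at the end, and leave everything else where it is.

Things in the scene. Friction and masses are not known exactly. Their poses are not given: they have to be found in the camera images.
- scanner_head (a point): Cordless pistol-shaped bar-code scanner (grey head, black grip, 0.2 kg) standing in the caddy. This point: middle of the head on the grip's axis, 131 mm above the grip's foot, 21 mm below the flat top. +x = nose, +z = up along the grip. Head: flat upright sides 52 mm apart (y), 42 mm high, 32 mm behind to 63 mm ahead of this point; grasp from above across y here.
- scanner_shoulder (a point): Same scanner and axes: middle of its shoulder's underside, on the grip's axis 41 mm below scanner_head. The shoulder is 50 (x) by 44 (y) mm, 20 mm high, under the head; it is what lies on the ring when the scanner is home.
- scanner: Same scanner and axes: origin at the middle of the flat, square-edged foot of the grip, 90 mm below the shoulder. The grip is straight, 38 (x) by 30 (y) mm. On its back (-x) a half-round boss, radius 5 mm, stands out 74 mm above the foot.
- ring_mouth (a point): Where the middle of the mouth of the holder's ring should be, on its flat upper face, 115 mm above the counter. +x points away from the holder's column (nose goes there), +z up. The ring's mount has slotted holes, so the true mouth lies a few mm off, up to 6 mm along x and up to 5 mm along y: find it by feel. Height and yaw are true; the ring is tight and does not shift.
- holder: The whole holder, screwed down: dark foot plate 150 x 100 x 10 mm, column 96 mm high at 47 to 73 mm to -x, grey ring on top. Origin on the counter below ring_mouth, same axes. Ring: 14 mm high, flat walls 7 mm thick, opening 41.4 (x) by 33.4 (y) mm, 1.7 mm clear of the grip all round, no lead-in. Nothing stands above the ring's upper face.
- catch (a joint): Steel spring catch in a 14 mm slot in the middle of the ring's back (-x) wall; value = how far it is pushed back, 0 to 0.0075 m, 0 when free. The scanner's boss meets it with the shoulder about 16 mm above the ring and rides over it under 6 to 12 N of push down (the scanner's weight is not enough), then snaps below it; the shoulder then meets the ring, a hard stop.
- caddy: Grey open desk caddy screwed down, 150 (x) by 78 (y) mm, 75 mm high, walls and floor 4 mm, two compartments side by side along its x; origin under its middle. The scanner stands in one of them, a small carton in the other.
- carton_caddy: Bystander: white medicine carton, 36 x 46 mm, 70 mm tall, standing in the caddy's other compartment; origin under its middle.
- bottle_mid: Bystander: amber glass jar with white cap, 48 across, 85 tall mm; origin under its middle.
- bottle_near: Bystander: small white plastic pill bottle, 42 across, 75 tall mm; origin under its middle.
- carton_flat: Bystander: flat white medicine carton, 60 x 110 x 25 mm; origin under its middle.
- carton_tall: Bystander: upright white medicine carton with a blue band, 45 x 60, 105 tall mm; origin under its middle.
- label_roll: Bystander: roll of blank labels standing on end, 72 across, 50 tall mm; origin under its middle.
- stapler: Bystander: black desk stapler, 125 x 36, 40 tall mm; origin under its middle.
Things that resemble listed ones, but are neither listed nor needed, are in the scene too. Leave any orange or yellow look-alike of the holder alone. Leave any purple look-alike of the scanner alone.

How it is judged:
By the outcome, as a careful person would: the job done as asked, in the order asked, and still so for the second after the job is handed in, with the robot touching nothing.
It also fails if it takes over 64 s, if anything falls off the work surface, if the arm or the gripper's body presses on something with over 40 N, if the wrist force passes 120 N, or if a joint passes its speed limit or range.

ROBOT

A 6-joint arm with a two-finger parallel gripper is mounted at the origin on the work surface. World frame = base frame: x ahead of the robot, y to its left, z up, the work surface at z = 0. Lengths are in m, angles in rad, forces in N, time in s.
With the tool pointing down it reaches from about 0.25 to 0.775 m from the base axis. Payload 4 kg.
Tool frame: the origin (TCP) lies midway between the tips of the shut fingers; the grasp point (between the pads) lies 19 mm behind it (robot.grasp_offset is the distance from the TCP to the grasp point, in m); z points along the fingers, y is the direction in which the jaws open and shut (so a half turn about z gives the same grasp; the last joint's range is limited). The gripper opens to 94 mm and grips with 3 to 60 N. Pads are 16 mm wide; open, the fingers measure 119 mm over their backs; the gripper's body (75 mm by 177 mm) begins 78 mm behind the grasp point.
Start: joints at [1.103, 0.087, 1.371, -0, 1.684, -0.103], TCP at [0.196, 0.514, 0.206] pointing down, gripper open.
Joint ranges: [-3.1, 3.1], [-0.76, 2.03], [0.27, 2.55], [-1.08, 4.22], [0.17, 2.65], [-2.57, 2.57]. Speed limits (rad/s): [2.79, 2.79, 3.14, 3.14, 3.14, 3.14].

INTERFACE

Orientations are given as [roll, pitch, yaw] about the fixed x, y, z axes, in that order (R = Rz(yaw) Ry(pitch) Rx(roll)).
In Python, from bench import status, viewer, order, robot gives the robot as it stands. The module is installed in compiled form; this text tells all that it offers.
- The arm moves only by the tool move_arm, never from a script. Its argument "targets" is a list of rows, each a list of 3 entries, a list of its own where there are three numbers: the shift along the tool's x, y, z in mm, then the turn, a rotation vector about the tool's x, y, z in degrees, then the opening, from -1 (shut) to 1 (fully open). A call has 1 to 20 rows; each row is the pose to reach, as a shift and turn from the pose commanded when the call began, along the tool's axes at that moment; what a row does not reach only later rows make up. A row lasts 1/8 s, in which the tool goes at most 62.5 mm and 10.7 degrees, less where a joint would pass 70% of its speed; a pose out of reach is approached as far as the arm can. A call with a gripper value outside its range is refused whole. The fingers move at their own pace and stop on an object; the grip force is fixed at half the most. Time passes only in rows, so rows that repeat a pose let the fingers close. It gives the time, the measured TCP pose, the force and the opening at its end, in the units of the state.
- status.get_obs(): the state, without advancing time (a new reading comes with each control period).
- viewer.snapshot(name): name is "scene" or "top"; returns the picture (480x640x3 uint8, red, green, blue); there is no depth.
- viewer.camera_model(name): a dict with "K" (3x3 intrinsics, pixels), "D" ([k1, k2, p1, p2, k3] as OpenCV has them; the pictures are not rectified), "xyz" and "attitude" of the camera in the world. Camera axes: x right, y up, looking along -z (the intrinsics and any distortion apply to the point x, -y, -z); pixel columns grow to the right and rows downward; lengths in m; the calibration is good to about 2 mm. A picture is of the moment at which its call begins. camera_model takes no time and is no camera call.
- order.close_job(): hands the job in, once; it reports no verdict.
The state is a dict: "time": time; "joint_positions": joint angles; "qvel": joint speeds; "joint_torque": joint torques, N m; "tool_pos": TCP position; "ee_rot": TCP orientation; "wrist_force": force on the tool from outside, world axes, zero at the start; "wrist_torque": the same for the moment, N m; "width": finger opening in m.
Only numpy, scipy, OpenCV 4.12 (cv2) and the standard library are available. Lean on these libraries where they do the work, as an engineer would, in place of code of your own. Each camera call takes 0.05 s, during which the arm holds its last target. There are 200 camera calls.

## Working session

There is one attempt and no reset: what is moved stays moved. The work goes in short steps, Python scripts to look and compute and a tool call to move; the robot and the scene stay as the last step left them, time stands still between calls to the robot, and variables do not carry over. Pictures are saved under pics/ and viewed, about 8 in all and at most 12, crops included, and the job is handed in when it is done.

Besides the shell and the picture viewer there is one more tool, called after "Call:" by a JSON object that holds its "name" and its "arguments", one argument or row to a line. move_arm: Moves the arm, as the interface text tells. Its arguments: {"type":"object","properties":{"targets":{"type":"array"}},"required":["targets"]}

```bash
mkdir -p pics; python3 - <<'E'
from bench import status, viewer, robot
import cv2
for n in("scene","top"):
    cv2.imwrite(f"pics/{n}0.png",viewer.snapshot(n)[:,:,::-1]); print(n,viewer.camera_model(n))
print(status.get_obs(), robot.grasp_offset)
E
```

```text
scene {'K': array([[435.70738241,   0.        , 323.05715257],
       [  0.        , 435.70738241, 246.451325  ],
       [  0.        ,   0.        ,   1.        ]]), 'D': array([-0.02316537,  0.        ,  0.        ,  0.        ,  0.        ]), 'xyz': array([0.9640759 , 0.38935557, 0.83780905]), 'attitude': array([0.62972204, 0.01081926, 2.3330211 ])}
top {'K': array([[481.95231796,   0.        , 314.10915845],
       [  0.        , 481.95231796, 238.9482523 ],
       [  0.        ,   0.        ,   1.        ]]), 'D': array([-0.10806987,  0.        ,  0.        ,  0.        ,  0.        ]), 'xyz': array([0.45209272, 0.02987498, 1.08836773]), 'attitude': array([ 0.14532076, -0.02226216, -1.5429349 ])}
{'time': 0.1, 'joint_positions': array([ 1.10290494e+00,  8.79020250e-02,  1.37207576e+00, -4.15984411e-05,
        1.68363390e+00, -1.03117386e-01]), 'qvel': array([-0.00212742, -0.00069928, -0.00204912,  0.00110987, -0.0005953 ,
       -0.00066936]), 'joint_torque': array([ 1.74296743e-03, -3.41248047e+01, -3.03303659e+01,  7.19314325e-02,
        3.04017670e-02, -1.14107961e-04]), 'tool_pos': array([0.19600673, 0.51335467, 0.20442369]), 'ee_rot': array([-3.13958009e+00, -1.66704337e-04,  2.77681384e+00]), 'wrist_force': array([-0.17515361,  0.24151515,  1.14950685]), 'wrist_torque': array([-0.02067543,  0.02285459,  0.03604816]), 'width': 0.09406124767855742} 0.0188
```

View pics/scene0.png

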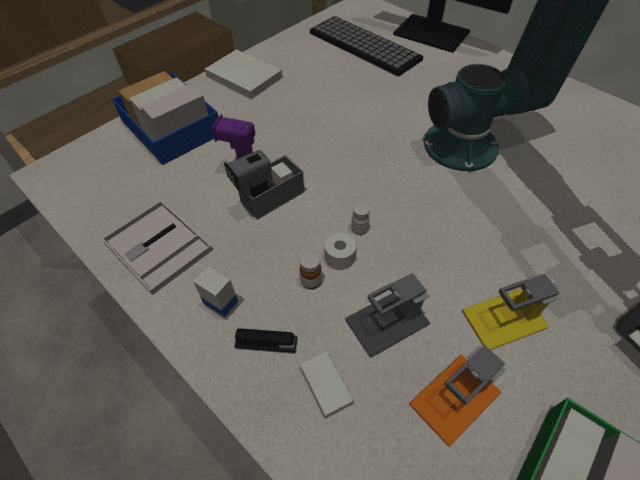

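View pics/top0.png

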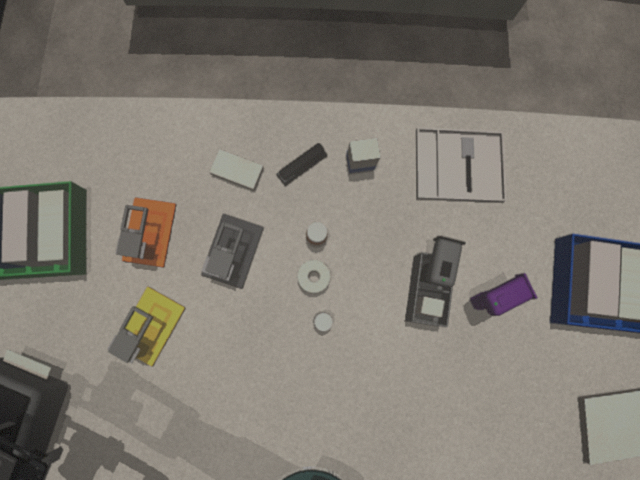

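The grey scanner stands in the caddy (top view about (445,262)). The grey holder is at about (232,250), and the purple, yellow and orange look-alikes are elsewhere. Next I'll enlarge both areas.

```bash
python3 - <<'E'
import cv2,numpy as np
t=cv2.imread("pics/top0.png");s=cv2.imread("pics/scene0.png")
def c(im,x,y,w,h,f):return cv2.resize(im[y:y+h,x:x+w],None,fx=f,fy=f,interpolation=cv2.INTER_CUBIC)
a=c(t,390,225,100,110,5.0);b=c(t,190,205,80,92,5)
im=np.zeros((550,910,3),np.uint8);
im[:550,:500]=a;im[:460,505:905]=b
im=cv2.convertScaleAbs(im,alpha=1.7,beta=10)
cv2.imwrite("pics/c1.png",cv2.resize(im,(800,484)))
a=c(s,215,140,100,85,4);b=c(s,340,265,100,95,4)
im=np.zeros((380,800,3),np.uint8);im[:340,:400]=a;im[:380,400:]=b
cv2.imwrite("pics/c2.png",cv2.convertScaleAbs(im,alpha=1.8,beta=10))
E
```

```text
(no output)
```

View pics/c1.png

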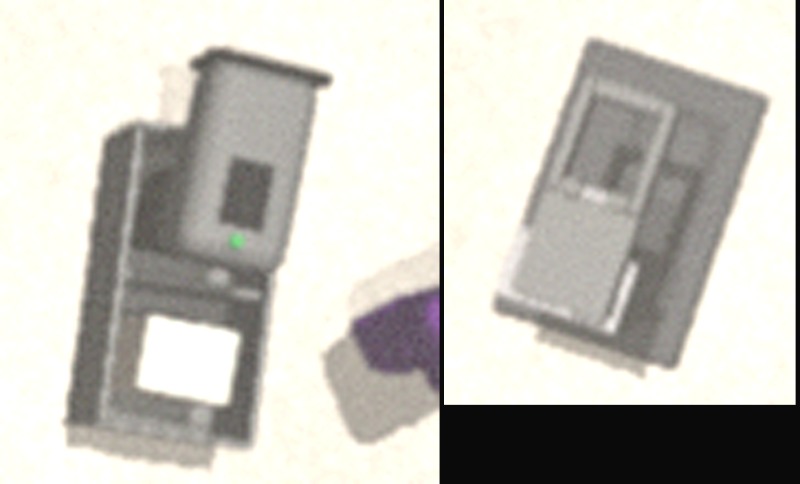

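View pics/c2.png

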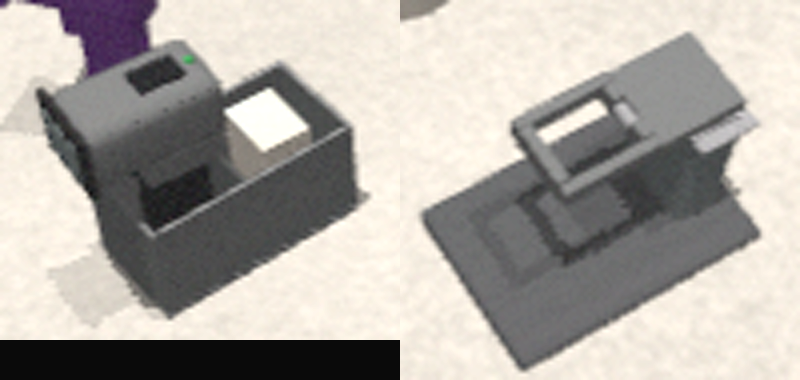

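```bash
cat > h.py <<'E'
import numpy as np,cv2
from scipy.spatial.transform import Rotation as R
from bench import viewer
M={n:viewer.camera_model(n) for n in("scene","top")}
def ray(n,uv,z):
    m=M[n];p=cv2.undistortPoints(np.array(uv,float).reshape(-1,1,2),m["K"],m["D"]).reshape(-1,2)
    d=np.c_[p[:,0],-p[:,1],-np.ones(len(p))]@R.from_euler("xyz",m["attitude"]).as_matrix().T
    return m["xyz"]+d*((z-m["xyz"][2])/d[:,2])[:,None]
def proj(n,P):
    m=M[n];Q=(np.atleast_2d(P)-m["xyz"])@R.from_euler("xyz",m["attitude"]).as_matrix()
    return cv2.projectPoints((Q*[1,-1,-1]).reshape(-1,1,3),np.zeros(3),np.zeros(3),m["K"],m["D"])[0].reshape(-1,2)
def loc(x,y,yaw,P):
    c,s=np.cos(yaw),np.sin(yaw);P=np.atleast_2d(P).astype(float);return np.c_[x+c*P[:,0]-s*P[:,1],y+s*P[:,0]+c*P[:,1],P[:,2]]
E
python3 - <<'E'
from h import *
k=800/910*5
A=lambda P:np.array(P)/k+[390,225]
B=lambda P:(np.array(P)-[444,0])/k+[190,205]
SA=lambda P:np.array(P)/4+[215,140]
SB=lambda P:(np.array(P)-[400,0])/4+[340,265]
np.set_printoptions(precision=4,suppress=True)
print("win,led",ray("top",A([(247,193),(237,240)]),.156)[:,:2])
print("flange",ray("top",A([(200,60),(327,78)]),.156)[:,:2])
print("scene led,win",ray("scene",SA([(189,60),(156,73)]),.156)[:,:2])
print("plate",ray("top",B([(590,40),(768,98),(675,368),(495,306)]),.01)[:,:2])
print("plate sc",ray("scene",SB([(423,215),(520,368),(758,235)]),.01)[:,:2])
print("mouth",ray("top",B([(597,97),(662,110),(637,190),(565,178)]),.115)[:,:2])
print("ringouter",ray("top",B([(587,80),(677,103),(610,333),(515,300)]),.115)[:,:2])
print("ring sc outer front",ray("scene",SB([(514,125),(566,193),(745,103),(685,33)]),.115)[:,:2])
print("caddy top",ray("top",A([(137,125),(100,420),(253,445)]),.075)[:,:2])
E
```

```text
win,led [[ 0.5377 -0.2485]
 [ 0.5165 -0.2438]]
flange [[ 0.5972 -0.2275]
 [ 0.5908 -0.2861]]
scene led,win [[ 0.5175 -0.2401]
 [ 0.5376 -0.2458]]
plate [[0.6613 0.219 ]
 [0.6337 0.1253]
 [0.4935 0.1666]
 [0.522  0.26  ]]
plate sc [[0.637  0.1306]
 [0.6665 0.2217]
 [0.5262 0.265 ]]
mouth [[0.614  0.1957]
 [0.6088 0.1651]
 [0.571  0.1748]
 [0.5755 0.2085]]
ringouter [[0.6219 0.2009]
 [0.6123 0.1583]
 [0.5045 0.1839]
 [0.5182 0.2285]]
ring sc outer front [[0.6139 0.1632]
 [0.6249 0.2039]
 [0.5293 0.2357]
 [0.5171 0.191 ]]
caddy top [[ 0.5768 -0.2183]
 [ 0.4344 -0.2004]
 [ 0.4238 -0.275 ]]
```

```bash
cat > ov.py <<'E'
from h import *
def box(x0,x1,y0,y1,z0,z1):
    c=[(a,b,c) for a in(x0,x1) for b in(y0,y1) for c in(z0,z1)]
    return [(c[i],c[j]) for i,j in((0,1),(0,2),(0,4),(1,3),(1,5),(2,3),(2,6),(3,7),(4,5),(4,6),(5,7),(6,7))]
def rect(x0,x1,y0,y1,z): 
    c=[(x0,y0,z),(x1,y0,z),(x1,y1,z),(x0,y1,z)];return [(c[i],c[(i+1)%4]) for i in range(4)]
def overlay(im,n,crop,f,items):
    x,y,w,h=crop
    o=cv2.convertScaleAbs(cv2.resize(im[y:y+h,x:x+w],None,fx=f,fy=f,interpolation=cv2.INTER_CUBIC),alpha=1.6,beta=10)
    for pose,segs,col in items:
        for a,b in segs:
            q=(proj(n,loc(*pose,[a,b]))-[x,y]+.5)*f-.5
            cv2.line(o,*[tuple(int(v) for v in np.round(p)) for p in q],col,1,cv2.LINE_AA)
    return o
E
python3 - <<'E'
from ov import *
t=cv2.imread("pics/top0.png");s=cv2.imread("pics/scene0.png")
d=np.deg2rad
sc=[((.535,-.248,d(-9)),box(-.032,.063,-.026,.026,.114,.156),(0,0,255))]
ho=[((.592,.189,d(-16.6)),rect(-.0207,.0207,-.0167,.0167,.115)+rect(-.0277,.0277,-.0237,.0237,.115),(0,0,255)),((.5796,.1953,d(-16.6)),rect(-.075,.075,-.05,.05,.01),(0,160,0))]
im=np.zeros((600,800,3),np.uint8)
def put(o,x,y): im[y:y+o.shape[0],x:x+o.shape[1]]=o
put(overlay(t,"top",(400,228,80,60),5,sc),0,0)
put(overlay(s,"scene",(220,140,80,60),5,sc),400,0)
put(overlay(t,"top",(193,208,75,58),5,ho),0,300)
put(overlay(s,"scene",(345,270,80,60),5,ho),400,300)
cv2.imwrite("pics/o1.png",im)
print(ray("top",[(470,300),(472,308),(527,276)],.15))
E
```

```text
[[ 0.47790001 -0.29799115  0.15      ]
 [ 0.4622751  -0.30190166  0.15      ]
 [ 0.5280253  -0.41738334  0.15      ]]
```

View pics/o1.png

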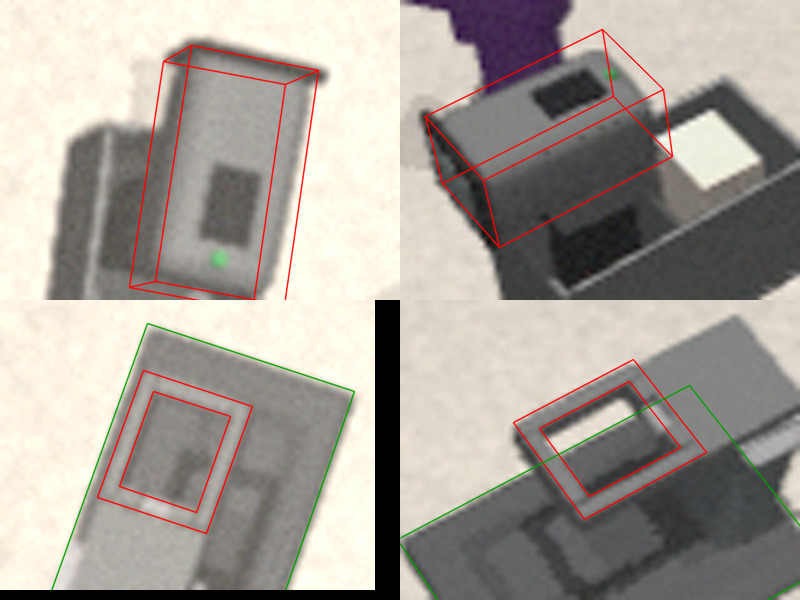

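The overlay fits to within about 2 mm. The scanner is at about (0.535,-0.248) with yaw near -10°, and the ring is near (0.592,0.189) with yaw -16.6°.

```bash
cat > mv.py <<'E'
import numpy as np,sys
# mv.py x y z yawdeg -> x y z yawdeg : shift in tool axes (mm), turn about tool z (deg)
def sh(a,b):
    y=np.deg2rad(a[3]);d=np.array(b[:3])-a[:3]
    return np.round([1e3*(np.cos(y)*d[0]+np.sin(y)*d[1]),1e3*(np.sin(y)*d[0]-np.cos(y)*d[1]),-1e3*d[2]],1),round(-(b[3]-a[3]),2)
if __name__=="__main__":
    v=[float(s) for s in sys.argv[1:]]; print(sh(v[:4],v[4:]))
E
python3 mv.py .196 .514 .206 159.1 .535 -.248 .245 169.5;python3 mv.py .535 -.248 .245 169.5 .535 -.248 .116 169.5;  python3 -c "
from bench import status;o=status.get_obs();print(o['tool_pos'],o['ee_rot'])"
```

```text
(array([-588.5, -590.9,  -39. ]), -10.4)
(array([  0.,   0., 129.]), -0.0)
[0.19600673 0.51335467 0.20442369] [-3.13958009e+00 -1.66704337e-04  2.77681384e+00]
```

Call:
{"name": "move_arm", "arguments": {
  "targets": [
    [[0,0,-39],[0,0,0],0.6],
    [[-588.5,-591,-39],[0,0,-10.4],0.6],
    [[-588.5,-591,-39],[0,0,-10.4],0.6],
    [[-588.5,-591,-39],[0,0,-10.4],0.6],
    [[-588.5,-591,-39],[0,0,-10.4],0.6],
    [[-588.5,-591,-39],[0,0,-10.4],0.6],
    [[-588.5,-591,-39],[0,0,-10.4],0.6],
    [[-588.5,-591,-39],[0,0,-10.4],0.6],
    [[-588.5,-591,-39],[0,0,-10.4],0.6],
    [[-588.5,-591,-39],[0,0,-10.4],0.6],
    [[-588.5,-591,-39],[0,0,-10.4],0.6],
    [[-588.5,-591,-39],[0,0,-10.4],0.6],
    [[-588.5,-591,-39],[0,0,-10.4],0.6],
    [[-588.5,-591,-39],[0,0,-10.4],0.6],
    [[-588.5,-591,-39],[0,0,-10.4],0.6],
    [[-588.5,-591,-39],[0,0,-10.4],0.6],
    [[-588.5,-591,-39],[0,0,-10.4],0.6],
    [[-588.5,-591,-39],[0,0,-10.4],0.6]
  ]
}}

```text
time: 2.35
tool_pos: [0.535, -0.2469, 0.2451]
ee_rot: [3.142, 0.001, 2.96]
wrist_force: [-0.1, 1.1, 1.0]
width: 0.0752
```

Call:
{"name": "move_arm", "arguments": {
  "targets": [
    [[0,0,30],[0,0,0],0.6],
    [[0,0,60],[0,0,0],0.6],
    [[0,0,75],[0,0,0],0.6],
    [[0,0,90],[0,0,0],0.6],
    [[0,0,102],[0,0,0],0.6],
    [[0,0,114],[0,0,0],0.6],
    [[0,0,124],[0,0,0],0.6],
    [[0,0,128],[0,0,0],0.6],
    [[0,0,128],[0,0,0],0.6],
    [[0,0,128],[0,0,0],0.6]
  ]
}}

```text
time: 3.6
tool_pos: [0.5355, -0.2484, 0.117]
ee_rot: [-3.141, 0.001, 2.958]
wrist_force: [0.1, 0.3, -0.9]
width: 0.0751
```

```bash
python3 - <<'E'
from ov import *
s=cv2.imwrite
for n,c in(("top",(390,210,110,90)),("scene",(205,120,110,90))):
    cv2.imwrite(f"pics/g_{n}.png",viewer.snapshot(n)[:,:,::-1])
o=[cv2.convertScaleAbs(cv2.resize(cv2.imread(f"pics/g_{n}.png")[y:y+90,x:x+100],None,fx=4,fy=4,interpolation=2),alpha=1.7,beta=10) for n,x,y in(("top",390,210),("scene",205,120))]
cv2.imwrite("pics/g.png",np.hstack(o))
E
```

```text
(no output)
```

View pics/g.png

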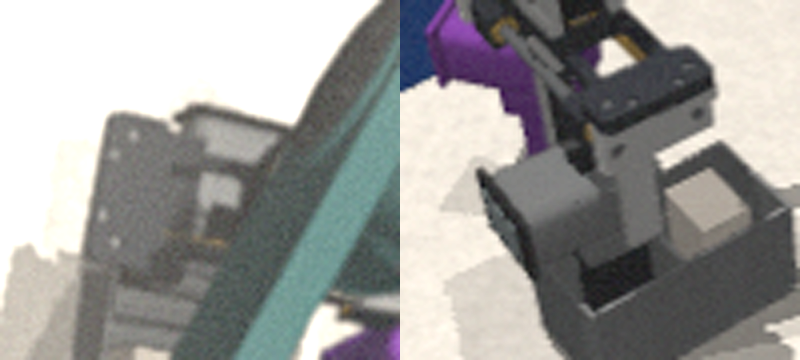

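The fingers straddle the head (scene crop, near finger about (630,190)). Closing and lifting now.

Call:
{"name": "move_arm", "arguments": {
  "targets": [
    [[0,0,0],[0,0,0],0.2],
    [[0,0,0],[0,0,0],0.05],
    [[0,0,0],[0,0,0],-1],
    [[0,0,0],[0,0,0],-1],
    [[0,0,0],[0,0,0],-1],
    [[0,0,-4],[0,0,0],-1],
    [[0,0,-10],[0,0,0],-1],
    [[0,0,-10],[0,0,0],-1]
  ]
}}

```text
time: 4.7
tool_pos: [0.5355, -0.2485, 0.1272]
ee_rot: [-3.141, 0.001, 2.958]
wrist_force: [-0.4, 0.2, -1.6]
width: 0.0523
```

```bash
python3 mv.py .535 -.248 .127 169.5 .592 .189 .252 163.4
```

```text
(array([  23.6,  440.1, -125. ]), 6.1)
```

Call:
{"name": "move_arm", "arguments": {
  "targets": [
    [[0,0,-15],[0,0,0],-1],
    [[0,0,-40],[0,0,0],-1],
    [[0,0,-65],[0,0,0],-1],
    [[0,0,-90],[0,0,0],-1],
    [[0,0,-110],[0,0,0],-1],
    [[0,0,-125],[0,0,0],-1],
    [[0,0,-125],[0,0,0],-1]
  ]
}}

```text
time: 5.58
tool_pos: [0.5358, -0.2486, 0.2535]
ee_rot: [-3.14, 0.003, 2.958]
wrist_force: [0.4, 0.1, -1.5]
width: 0.0518
```

Call:
{"name": "move_arm", "arguments": {
  "targets": [
    [[1,15,0],[0,0,0.2],-1],
    [[2.5,45,0],[0,0,0.6],-1],
    [[4,80,0],[0,0,1.1],-1],
    [[6.5,120,0],[0,0,1.7],-1],
    [[8.5,160,0],[0,0,2.2],-1],
    [[10.5,200,0],[0,0,2.8],-1],
    [[13,240,0],[0,0,3.3],-1],
    [[15,280,0],[0,0,3.9],-1],
    [[17,320,0],[0,0,4.4],-1],
    [[19.5,360,0],[0,0,5],-1],
    [[21,395,0],[0,0,5.5],-1],
    [[22.5,420,0],[0,0,5.8],-1],
    [[23.4,434,0],[0,0,6.1],-1],
    [[23.6,440,0],[0,0,6.1],-1],
    [[23.6,440,0],[0,0,6.1],-1],
    [[23.6,440,0],[0,0,6.1],-1]
  ]
}}

```text
time: 7.58
tool_pos: [0.5922, 0.1878, 0.2516]
ee_rot: [-3.141, 0.0, 2.851]
wrist_force: [-0.1, -0.2, -2.2]
width: 0.0522
```

```bash
python3 - <<'E'
from ov import *
from bench import status
o=status.get_obs();p=o['tool_pos'];print(p,o['ee_rot'],o['wrist_force'],o['wrist_torque'])
yaw=o['ee_rot'][2]-np.pi
S={n:np.ascontiguousarray(viewer.snapshot(n)[:,:,::-1]) for n in("top","scene")}
for n in S: cv2.imwrite(f"pics/r_{n}.png",S[n])
zf=p[2]+.0188-.131
pose=(p[0],p[1],yaw)
it=[(pose,box(-.019,.019,-.015,.015,zf,zf+.09)+box(-.032,.063,-.026,.026,zf+.110,zf+.152),(0,0,255)),((.592,.189,np.deg2rad(-16.6)),rect(-.0207,.0207,-.0167,.0167,.115)+rect(-.0277,.0277,-.0237,.0237,.115),(0,200,0))]
cv2.imwrite("pics/r.png",np.hstack([overlay(S["top"],"top",(185,190,80,110),5,it),overlay(S["scene"],"scene",(345,215,80,110),5,it)]))
E
```

```text
[0.59218646 0.18783118 0.25156273] [-3.14138956e+00  1.36036914e-04  2.85068054e+00] [-0.05704144 -0.18029237 -2.20148753] [0.02139069 0.04124112 0.01704277]
```

View pics/r.png

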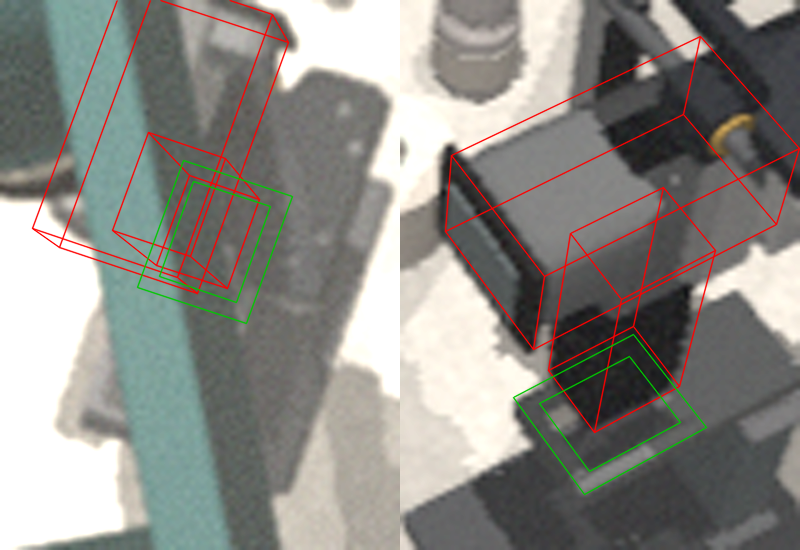

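Call:
{"name": "move_arm", "arguments": {
  "targets": [
    [[0,0,10],[0,0,0],-1],
    [[0,0,17],[0,0,0],-1],
    [[0,0,21],[0,0,0],-1],
    [[0,0,23],[0,0,0],-1],
    [[0,0,25],[0,0,0],-1],
    [[0,0,26],[0,0,0],-1],
    [[0,0,26],[0,0,0],-1]
  ]
}}

```text
time: 8.55
tool_pos: [0.5923, 0.1887, 0.2272]
ee_rot: [3.141, 0.002, 2.852]
wrist_force: [-2.2, -0.9, 4.9]
width: 0.0521
```

```bash
cat > st.py <<'E'
from bench import status
import numpy as np
np.set_printoptions(precision=4,suppress=True)
o=status.get_obs();y=o['ee_rot'][2]-np.pi;c,s=np.cos(y),np.sin(y)
r=lambda v:np.array([c*v[0]+s*v[1],-s*v[0]+c*v[1],v[2]])
print(o['time'],o['tool_pos'],o['ee_rot'],"F(holder axes)",r(o['wrist_force']),"T",r(o['wrist_torque']),o['width'])
E
python3 st.py
```

```text
8.55 [0.5923 0.1887 0.2272] [3.1407 0.0019 2.8518] F(holder axes) [-1.8859 -1.4586  4.922 ] T [-0.3873  0.4423 -0.0006] 0.05211757325930539
```

```bash
python3 - <<'E'
from ov import *
S=np.ascontiguousarray(viewer.snapshot("scene")[:,:,::-1]); cv2.imwrite("pics/f_scene.png",S)
it=[((.592,.189,np.deg2rad(-16.6)),rect(-.0207,.0207,-.0167,.0167,.115)+rect(-.0277,.0277,-.0237,.0237,.115),(0,200,0))]
c=(360,265,56,50)
a=overlay(cv2.imread("pics/scene0.png"),"scene",c,7,it);b=overlay(S,"scene",c,7,it)
cv2.imwrite("pics/f.png",np.hstack([a,cv2.convertScaleAbs(b,alpha=1.3)]))
E
```

```text
(no output)
```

View pics/f.png

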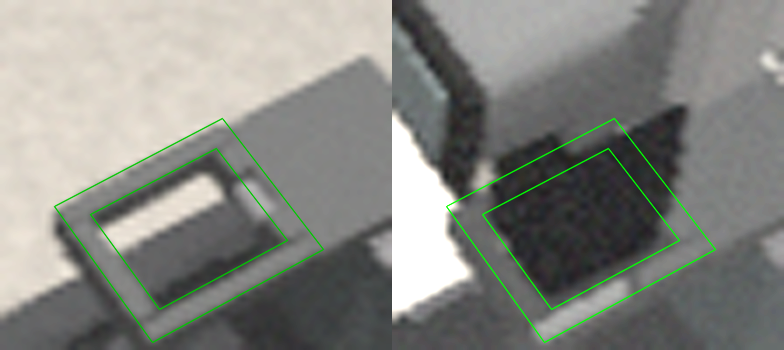

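Call:
{"name": "move_arm", "arguments": {
  "targets": [
    [[0,0,-2],[0,0,0],-1],
    [[0.5,2,-2],[0,0,0],-1],
    [[0.5,2,-2],[0,0,0],-1],
    [[0.5,2,0],[0,0,0],-1],
    [[0.5,2,0],[0,0,0],-1],
    [[0.5,2,0],[0,0,0],-1]
  ]
}}

```text
time: 9.35
tool_pos: [0.5926, 0.1903, 0.2272]
ee_rot: [3.141, 0.002, 2.851]
wrist_force: [-2.3, -1.8, 5.8]
width: 0.0519
```

```bash
python3 st.py
```

```text
9.35 [0.5926 0.1903 0.2272] [3.1414 0.0023 2.8514] F(holder axes) [-1.7241 -2.3935  5.763 ] T [-0.8618  0.1442 -0.0503] 0.0518536375679405
```

```bash
cat > av.py <<'E'
from bench import status,viewer
import numpy as np
np.set_printoptions(precision=4,suppress=True)
D=[]
for i in range(8):
    viewer.snapshot("top");o=status.get_obs();y=np.deg2rad(-16.6);c,s=np.cos(y),np.sin(y)
    r=lambda v:[c*v[0]+s*v[1],-s*v[0]+c*v[1],v[2]]
    D.append(np.r_[np.array(r(o['tool_pos']-[.592,.189,0]))*1e3,r(o['wrist_force']),r(o['wrist_torque'])])
D=np.array(D);print(o['time'],"p(mm)",D.mean(0)[:3],"F",D.mean(0)[3:6],"T",D.mean(0)[6:],"\nsd",D.std(0))
E
python3 av.py
```

```text
9.75 p(mm) [  0.1542   1.3869 227.1444] F [-0.5131 -2.7219  5.9164] T [-0.8735  0.0927 -0.0164] 
sd [0.0125 0.0104 0.0056 0.4234 0.3256 0.4118 0.0289 0.0332 0.0323]
```

Call:
{"name": "move_arm", "arguments": {
  "targets": [
    [[0,0,-2],[0,0,0],-1],
    [[1.7,0,-2],[0,0,0],-1],
    [[1.7,0,-2],[0,0,0],-1],
    [[1.7,0,0],[0,0,0],-1],
    [[1.7,0,0.5],[0,0,0],-1],
    [[1.7,0,0.5],[0,0,0],-1]
  ]
}}

```text
time: 10.5
tool_pos: [0.5911, 0.1916, 0.2271]
ee_rot: [3.14, 0.003, 2.852]
wrist_force: [-0.3, 0.0, 6.6]
width: 0.0523
```

```bash
python3 av.py
```

```text
10.9 p(mm) [ -1.5746   2.1933 227.0739] F [ 0.4096 -0.8298  6.1374] T [-0.081  -0.0875  0.0126] 
sd [0.0068 0.0099 0.0157 0.5118 0.4339 0.4505 0.0351 0.0307 0.0239]
```

Call:
{"name": "move_arm", "arguments": {
  "targets": [
    [[0,0,-2],[0,0,0],-1],
    [[0,-1.4,-2],[0,0,0],-1],
    [[0,-1.4,-2],[0,0,0],-1],
    [[0,-1.4,0],[0,0,0],-1],
    [[0,-1.4,0.5],[0,0,0],-1],
    [[0,-1.4,0.5],[0,0,0],-1]
  ]
}}

```text
time: 11.65
tool_pos: [0.5906, 0.1908, 0.227]
ee_rot: [3.138, 0.003, 2.853]
wrist_force: [-1.0, 1.8, 7.9]
width: 0.0522
```

```bash
python3 av.py
```

```text
12.05 p(mm) [ -1.8927   1.3008 226.9254] F [-0.5222  2.158   8.1412] T [0.7616 0.228  0.0279] 
sd [0.01   0.0109 0.0128 0.3139 0.4518 0.3403 0.0213 0.0361 0.0269]
```

Call:
{"name": "move_arm", "arguments": {
  "targets": [
    [[0,0,-5],[0,0,0],-1],
    [[0,0,-5],[0,0,0],-1],
    [[0,0,-5],[0,0,0],-1],
    [[0,0,-5],[0,0,0],-1]
  ]
}}

```text
time: 12.55
tool_pos: [0.5899, 0.1896, 0.2284]
ee_rot: [-3.14, -0.002, 2.852]
wrist_force: [-0.0, 0.1, -1.9]
width: 0.0525
```

```bash
python3 av.py
```

```text
12.95 p(mm) [ -2.0317   0.2536 229.2382] F [ 0.0189 -0.0748 -1.9877] T [-0.0009  0.0087  0.0237] 
sd [0.0606 0.0886 0.2876 0.3474 0.3519 0.3391 0.0279 0.0317 0.0196]
```

Call:
{"name": "move_arm", "arguments": {
  "targets": [
    [[0,0,2],[0,0,0],-1],
    [[0,0,4],[0,0,0],-1],
    [[0,0,4],[0,0,0],-1]
  ]
}}

```text
time: 13.32
tool_pos: [0.59, 0.1899, 0.2251]
ee_rot: [-3.141, -0.001, 2.852]
wrist_force: [-0.1, 0.2, -2.4]
width: 0.0522
```

```bash
python3 av.py
```

```text
13.725 p(mm) [ -1.9711   0.3304 225.4943] F [-0.041  -0.4667 -2.169 ] T [-0.0076  0.0348  0.0023] 
sd [0.0437 0.0161 0.113  0.5326 0.4329 0.4534 0.0321 0.0366 0.03  ]
```

The foot has entered the opening: z is below contact height with no force. I'll lower a bit more, then feel the walls to find the centre.

Call:
{"name": "move_arm", "arguments": {
  "targets": [
    [[0,0,2],[0,0,0],-1],
    [[0,0,4],[0,0,0],-1],
    [[0,0,7],[0,0,0],-1],
    [[0,0,7],[0,0,0],-1]
  ]
}}

```text
time: 14.22
tool_pos: [0.59, 0.1899, 0.2179]
ee_rot: [-3.141, -0.001, 2.852]
wrist_force: [0.2, -0.1, -1.6]
width: 0.0519
```

```bash
python3 av.py
```

```text
14.625 p(mm) [ -1.9749   0.3468 218.5032] F [-0.2177  0.1353 -1.977 ] T [-0.0052  0.0358  0.0019] 
sd [0.0581 0.0153 0.1415 0.4126 0.3169 0.4613 0.0297 0.0256 0.0326]
```

Call:
{"name": "move_arm", "arguments": {
  "targets": [
    [[1.5,0,0],[0,0,0],-1],
    [[3,0,0],[0,0,0],-1],
    [[3,0,0],[0,0,0],-1]
  ]
}}

```text
time: 15.0
tool_pos: [0.5877, 0.1906, 0.2187]
ee_rot: [3.141, 0.001, 2.852]
wrist_force: [2.0, -1.4, -2.4]
width: 0.0522
```

```bash
python3 av.py
```

```text
15.4 p(mm) [ -4.6472   0.2939 218.6316] F [ 1.5682 -0.2656 -1.8138] T [-0.0803 -0.5166 -0.016 ] 
sd [0.0415 0.0121 0.0095 0.3957 0.4716 0.4763 0.0363 0.037  0.0275]
```

Call:
{"name": "move_arm", "arguments": {
  "targets": [
    [[-2,0,0],[0,0,0],-1],
    [[-4,0,0],[0,0,0],-1],
    [[-6,0,0],[0,0,0],-1],
    [[-6,0,0],[0,0,0],-1]
  ]
}}

```text
time: 15.9
tool_pos: [0.5922, 0.1895, 0.2183]
ee_rot: [3.142, -0.003, 2.852]
wrist_force: [-2.6, -0.5, -0.8]
width: 0.052
```

```bash
python3 av.py
```

```text
16.3 p(mm) [  0.348    0.5295 218.3086] F [-2.8697 -0.1538 -1.1204] T [0.093  0.8784 0.046 ] 
sd [0.1412 0.028  0.0243 0.6357 0.178  0.5434 0.0414 0.0612 0.0301]
```

Call:
{"name": "move_arm", "arguments": {
  "targets": [
    [[2,0,0],[0,0,0],-1],
    [[3.4,0,0],[0,0,0],-1],
    [[3.4,1.5,0],[0,0,0],-1],
    [[3.4,3,0],[0,0,0],-1],
    [[3.4,3,0],[0,0,0],-1]
  ]
}}

```text
time: 16.92
tool_pos: [0.591, 0.191, 0.2189]
ee_rot: [-3.138, 0.002, 2.85]
wrist_force: [-0.1, -5.3, 0.6]
width: 0.052
```

```bash
python3 av.py
```

```text
17.325 p(mm) [ -1.5621   1.5478 218.8635] F [ 0.7822 -5.2745  0.1298] T [-1.566  -0.1928  0.0768] 
sd [0.0165 0.0103 0.0202 0.6809 0.6388 0.3243 0.0302 0.0291 0.0406]
```

Call:
{"name": "move_arm", "arguments": {
  "targets": [
    [[0,-2,0],[0,0,0],-1],
    [[0,-4,0],[0,0,0],-1],
    [[0,-6,0],[0,0,0],-1],
    [[0,-6,0],[0,0,0],-1]
  ]
}}

```text
time: 17.82
tool_pos: [0.5888, 0.1879, 0.2183]
ee_rot: [3.14, -0.001, 2.852]
wrist_force: [-0.8, 0.5, -2.5]
width: 0.0521
```

```bash
python3 av.py
```

```text
18.225 p(mm) [ -2.6656  -2.0679 218.2951] F [-0.5282  0.8575 -2.7151] T [0.3738 0.1429 0.0255] 
sd [0.0365 0.0292 0.0181 0.4366 0.6196 0.2771 0.137  0.0488 0.0381]
```

Call:
{"name": "move_arm", "arguments": {
  "targets": [
    [[0,2.35,0],[0,0,0],-1],
    [[0,2.35,0],[0,0,0],-1],
    [[0,2.35,4],[0,0,0],-1],
    [[0,2.35,8],[0,0,0],-1],
    [[0,2.35,12],[0,0,0],-1],
    [[0,2.35,12],[0,0,0],-1]
  ]
}}

```text
time: 18.98
tool_pos: [0.5893, 0.1893, 0.2057]
ee_rot: [-3.141, -0.001, 2.852]
wrist_force: [-0.2, -0.5, -1.6]
width: 0.0522
```

```bash
python3 av.py
```

```text
19.375 p(mm) [ -2.3296  -0.2985 206.5882] F [-0.2127  0.1547 -2.0038] T [ 0.0052  0.0277 -0.0071] 
sd [0.0713 0.0647 0.2174 0.3446 0.3052 0.5768 0.0327 0.0339 0.0147]
```

Free and centred. Continuing down to just above the catch.

Call:
{"name": "move_arm", "arguments": {
  "targets": [
    [[0,0,5],[0,0,0],-1],
    [[0,0,10],[0,0,0],-1],
    [[0,0,15],[0,0,0],-1],
    [[0,0,20],[0,0,0],-1],
    [[0,0,25],[0,0,0],-1],
    [[0,0,30],[0,0,0],-1],
    [[0,0,35],[0,0,0],-1],
    [[0,0,40],[0,0,0],-1],
    [[0,0,45],[0,0,0],-1],
    [[0,0,45],[0,0,0],-1]
  ]
}}

```text
time: 20.62
tool_pos: [0.5893, 0.1893, 0.1608]
ee_rot: [-3.141, -0.001, 2.852]
wrist_force: [0.4, 0.4, -1.8]
width: 0.0522
```

```bash
python3 av.py
```

```text
21.025 p(mm) [ -2.2678  -0.2546 161.6982] F [ 0.3033 -0.0282 -2.0613] T [ 0.0002  0.007  -0.0051] 
sd [0.0902 0.0453 0.2094 0.594  0.3595 0.4021 0.0312 0.0297 0.0291]
```

Call:
{"name": "move_arm", "arguments": {
  "targets": [
    [[0,0,4],[0,0,0],-1],
    [[0,0,7],[0,0,0],-1],
    [[0,0,9],[0,0,0],-1],
    [[0,0,11],[0,0,0],-1],
    [[0,0,12],[0,0,0],-1],
    [[0,0,12],[0,0,0],-1]
  ]
}}

```text
time: 21.78
tool_pos: [0.591, 0.1893, 0.1511]
ee_rot: [3.14, 0.004, 2.852]
wrist_force: [2.6, -0.7, 4.9]
width: 0.0525
```

```bash
python3 av.py
```

```text
22.175 p(mm) [ -1.0575  -0.0547 151.0621] F [ 2.5793 -0.4127  5.3819] T [-0.114  -0.4991  0.0095] 
sd [0.0113 0.0101 0.0115 0.3159 0.4236 0.5791 0.038  0.0227 0.0281]
```

Call:
{"name": "move_arm", "arguments": {
  "targets": [
    [[0,0,1],[0,0,0],-1],
    [[0,0,2],[0,0,0],-1],
    [[0,0,3],[0,0,0],-1],
    [[0,0,4],[0,0,0],-1],
    [[0,0,5],[0,0,0],-1],
    [[0,0,5],[0,0,0],-1]
  ]
}}

```text
time: 22.92
tool_pos: [0.5904, 0.1892, 0.1434]
ee_rot: [3.141, 0.001, 2.852]
wrist_force: [6.2, -1.2, -0.4]
width: 0.0521
```

```bash
python3 av.py
```

```text
23.325 p(mm) [ -1.7178  -0.2688 143.1464] F [ 5.1942  0.821  -1.0792] T [ 0.2516 -1.2367 -0.0332] 
sd [0.032  0.0257 0.0897 0.7345 0.4074 0.3568 0.0146 0.0231 0.0317]
```

Call:
{"name": "move_arm", "arguments": {
  "targets": [
    [[0,0,2],[0,0,0],-1],
    [[0,0,4],[0,0,0],-1],
    [[0,0,6],[0,0,0],-1],
    [[0,0,7],[0,0,0],-1],
    [[0,0,8],[0,0,0],-1],
    [[0,0,8],[0,0,0],-1]
  ]
}}

```text
time: 24.08
tool_pos: [0.5886, 0.1893, 0.1375]
ee_rot: [-3.141, -0.001, 2.852]
wrist_force: [-3.4, -2.8, 5.5]
width: 0.052
```

```bash
python3 av.py
```

```text
24.475 p(mm) [ -3.327   -0.6544 137.5021] F [-2.7966 -2.3238  5.0915] T [-0.6456  0.4586 -0.0849] 
sd [0.0181 0.0105 0.0189 0.323  0.4255 0.5737 0.0261 0.0362 0.0212]
```

Call:
{"name": "move_arm", "arguments": {
  "targets": [
    [[0,0,1],[0,0,0],-1],
    [[0,0,2],[0,0,0],-1],
    [[0,0,2],[0,0,0],-1]
  ]
}}

```text
time: 24.85
tool_pos: [0.5887, 0.1893, 0.1374]
ee_rot: [-3.141, -0.0, 2.852]
wrist_force: [-5.9, -1.5, 9.4]
width: 0.0518
```

```bash
python3 av.py
python3 - <<'E'
from ov import *
S=np.ascontiguousarray(viewer.snapshot("scene")[:,:,::-1]); cv2.imwrite("pics/k_scene.png",S)
cv2.imwrite("pics/k.png",overlay(S,"scene",(345,235,90,80),8,[]))
E
```

```text
25.25 p(mm) [ -3.2828  -0.6253 137.3854] F [-4.7422 -3.1002 10.1909] T [-0.9376  0.817  -0.1194] 
sd [0.0132 0.0129 0.0085 0.6151 0.2511 0.5137 0.0196 0.018  0.0244]
```

View pics/k.png

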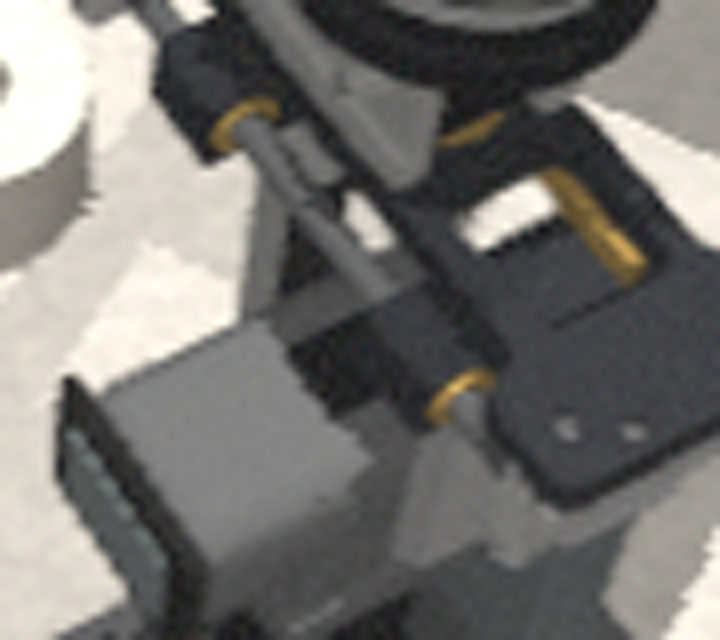

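Call:
{"name": "move_arm", "arguments": {
  "targets": [
    [[0.9,-0.4,0],[0,0,0],-1],
    [[0.9,-0.4,0],[0,0,0],-1]
  ]
}}

```text
time: 25.55
tool_pos: [0.5885, 0.1893, 0.1374]
ee_rot: [3.141, 0.002, 2.852]
wrist_force: [-3.0, -1.6, 10.3]
width: 0.0521
```

```bash
python3 av.py
```

```text
25.95 p(mm) [ -3.4188  -0.686  137.3708] F [-2.9127 -2.4015  9.1005] T [-0.7683  0.4479 -0.0978] 
sd [0.0144 0.0155 0.0097 0.6416 0.4999 0.2982 0.0242 0.0303 0.0344]
```

Call:
{"name": "move_arm", "arguments": {
  "targets": [
    [[0,0,-1],[0,0,0],-1],
    [[0,0,-2],[0,0,0],-1],
    [[0,0,-2],[0,0,0],0.3],
    [[0,0,-2],[0,0,0],0.6],
    [[0,0,-2],[0,0,0],0.6],
    [[0,0,-2],[0,0,0],0.6]
  ]
}}

```text
time: 26.7
tool_pos: [0.5886, 0.1893, 0.1361]
ee_rot: [-3.142, -0.001, 2.852]
wrist_force: [-0.5, -0.4, -0.6]
width: 0.0747
```

```bash
python3 av.py
```

```text
27.1 p(mm) [ -3.2723  -0.6751 136.41  ] F [-0.1988 -0.035  -0.0209] T [0.0035 0.0111 0.0025] 
sd [0.0343 0.0203 0.126  0.457  0.3918 0.4593 0.0103 0.0476 0.0271]
```

Call:
{"name": "move_arm", "arguments": {
  "targets": [
    [[0,0,-10],[0,0,0],0.6],
    [[0,0,-25],[0,0,0],0.6],
    [[0,0,-45],[0,0,0],0.6],
    [[0,0,-70],[0,0,0],0.6],
    [[0,0,-100],[0,0,0],0.6],
    [[100,0,-110],[0,0,0],0.6],
    [[200,0,-110],[0,0,0],0.6],
    [[250,0,-110],[0,0,0],0.6],
    [[250,0,-110],[0,0,0],0.6],
    [[250,0,-110],[0,0,0],0.6],
    [[250,0,-110],[0,0,0],0.6]
  ]
}}

```text
time: 28.48
tool_pos: [0.3498, 0.2608, 0.2478]
ee_rot: [3.14, 0.002, 2.852]
wrist_force: [-0.7, 0.2, -0.0]
width: 0.0753
```

```bash
python3 - <<'E'
from ov import *
S={n:np.ascontiguousarray(viewer.snapshot(n)[:,:,::-1]) for n in("top","scene")}
for n in S: cv2.imwrite(f"pics/e_{n}.png",S[n])
pose=tuple(loc(.592,.189,np.deg2rad(-16.6),[-.0025,-.0004,0])[0,:2])+(np.deg2rad(-16.6),)
b=lambda z:box(-.032,.063,-.026,.026,z+.02,z+.062)+box(-.025,.025,-.022,.022,z,z+.02)
it=[(pose,b(.115),(0,0,255))]
cv2.imwrite("pics/e.png",np.hstack([overlay(S["top"],"top",(185,190,80,110),5,it),overlay(S["scene"],"scene",(345,215,80,110),5,it)]))
E
```

```text
(no output)
```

View pics/e.png

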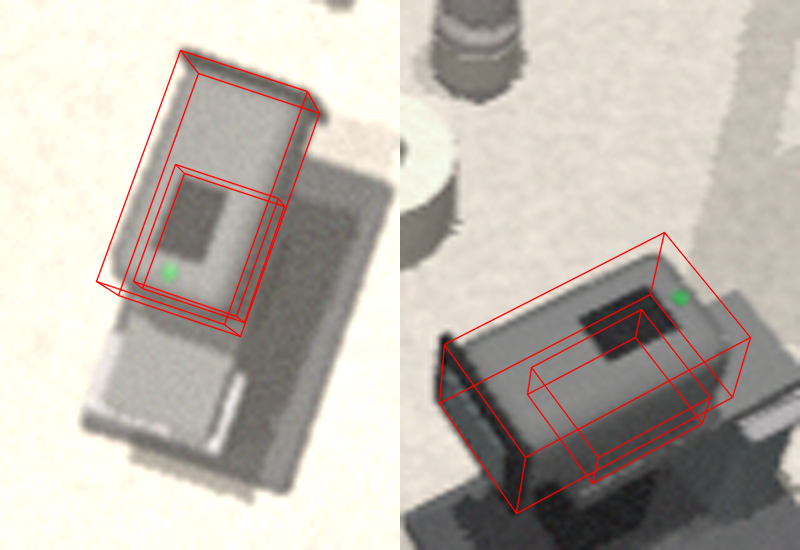

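Call:
{"name": "move_arm", "arguments": {
  "targets": [
    [[-60,0,0],[0,0,0],-1],
    [[-120,0,0],[0,0,0],-1],
    [[-180,0,0],[0,0,0],-1],
    [[-230,0,0],[0,0,0],-1],
    [[-251,0.4,0],[0,0,0],-1],
    [[-251,0.4,0],[0,0,0],-1],
    [[-251,0.4,20],[0,0,0],-1],
    [[-251,0.4,40],[0,0,0],-1],
    [[-251,0.4,55],[0,0,0],-1],
    [[-251,0.4,62],[0,0,0],-1],
    [[-251,0.4,66],[0,0,0],-1],
    [[-251,0.4,68],[0,0,0],-1],
    [[-251,0.4,70],[0,0,0],-1],
    [[-251,0.4,71],[0,0,0],-1],
    [[-251,0.4,71],[0,0,0],-1]
  ]
}}

```text
time: 30.45
tool_pos: [0.5902, 0.1895, 0.1772]
ee_rot: [3.14, 0.002, 2.852]
wrist_force: [-1.8, -0.1, 5.5]
width: 0.0003
```

```bash
python3 av.py
```

```text
30.85 p(mm) [ -1.9223  -0.0671 177.1997] F [-1.1782 -0.3719  5.3251] T [-0.1253  0.231   0.0053] 
sd [0.0106 0.0148 0.0113 0.2304 0.2948 0.3846 0.0278 0.0283 0.013 ]
```

Call:
{"name": "move_arm", "arguments": {
  "targets": [
    [[0,0,1],[0,0,0],-1],
    [[0,0,2],[0,0,0],-1],
    [[0,0,3],[0,0,0],-1],
    [[0,0,3],[0,0,0],-1]
  ]
}}

```text
time: 31.35
tool_pos: [0.5903, 0.1895, 0.177]
ee_rot: [3.139, 0.004, 2.852]
wrist_force: [-4.0, -0.4, 12.1]
width: 0.0003
```

```bash
python3 av.py
```

```text
31.75 p(mm) [ -1.7632   0.0134 177.055 ] F [-3.7335 -2.205  13.0062] T [-0.3998  0.7292  0.0024] 
sd [0.011  0.0101 0.0129 0.4564 0.2793 0.4658 0.0207 0.0189 0.0304]
```

Call:
{"name": "move_arm", "arguments": {
  "targets": [
    [[0,0,0],[0,0,0],-1],
    [[0,0,-6],[0,0,0],-1],
    [[0,0,-20],[0,0,0],-1],
    [[0,0,-50],[0,0,0],-1],
    [[0,0,-72],[0,0,0],-1],
    [[100,0,-72],[0,0,0],-1],
    [[200,0,-72],[0,0,0],-1],
    [[250,0,-72],[0,0,0],-1],
    [[250,0,-72],[0,0,0],-1],
    [[250,0,-72],[0,0,0],-1],
    [[250,0,-72],[0,0,0],-1]
  ]
}}

```text
time: 33.12
tool_pos: [0.3507, 0.2608, 0.2448]
ee_rot: [3.141, 0.001, 2.852]
wrist_force: [-0.1, -0.1, 0.2]
width: 0.0001
```

```bash
python3 - <<'E'
from ov import *
S={n:np.ascontiguousarray(viewer.snapshot(n)[:,:,::-1]) for n in("top","scene")}
for n in S: cv2.imwrite(f"pics/z_{n}.png",S[n])
a=cv2.absdiff(S["scene"],cv2.imread("pics/scene0.png"))
cv2.imwrite("pics/z.png",np.hstack([cv2.resize(S["scene"],(400,300)),overlay(S["scene"],"scene",(360,230,80,60),5,[])]))
E
```

```text
(no output)
```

View pics/z.png

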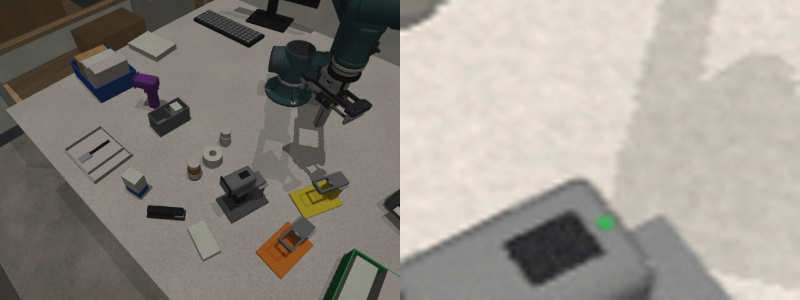

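The scanner sits upright in the grey holder (left picture, about (240,185)), nose away from the column. The arm is clear and the bystanders look unmoved. At 13 N its top is at 177.1 mm, against 177 mm expected when home.

```bash
python3 -c "
from bench import order;print(order.close_job())"
```

```text
the job is handed in; nothing more can be done
None
```

The scanner is in the grey ring holder, shoulder down on the ring and nose pointing away from the column. I let go, moved the arm clear and handed the job in at about 33 s.

- **Finding the ring:** The foot landed on the ring's rim in the first four light tries (up to about 10 N). It then went in freely. Feeling the four walls put the true mouth about 2.4 mm toward the column and 0.3 mm to -y of where I had placed it from the pictures.
- **Catch and seating:** I lowered the scanner under control, pressed it past the catch at about 7 N and met a hard stop. The stop read 0.4 mm higher than I expected from the foot contact. I released it and pressed on its top with closed fingers. The top read 177.2 mm at 5 N and 177.1 mm at 13 N, against 177 mm when fully home.
- **Last picture:** The scanner stands upright in the holder, the arm touches nothing, and the bystanders and look-alikes look unmoved by eye. I did not measure their positions. The catch itself could not be seen, so its engagement is judged from forces and heights only.

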